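# Shut the dry cabinet so that its latch catches

## Task

Put the well plates away in the small dry cabinet: slide the pulled-out shelf fully home, then swing the door shut and press it until the spring tongue snaps in behind the roller keeper and the door stays shut by itself. Do not slam or force the door, and leave the things standing around it alone.

Things in the scene. Friction and masses are not known exactly. Their poses are not given: they have to be found in the camera images.
- cabinet: Benchtop dry cabinet, fixed to the bench, clear acrylic with white edges, 220 (x) x 220 (y) x 200 mm high. Origin: centre of its underside. Its open front faces its own -x; +x points into it. The front frame's face is the plane x = -100 mm; white stiles 22 mm wide stand at both sides of the opening (|y| 88 to 110 mm). Roof top at z = 200 mm.
- shelf (a joint): Pull-out aluminium shelf in the upper half of the cabinet, carrying two lidded well plates held in its recess. Metres it is pulled out towards the cabinet's -x; 0 is fully home against its stop (it starts 0.04 to 0.075 out). Runs on rails with about 2 N of friction. A shelf that is out stands in the door's way.
- shelf_front (a point): Centre of the front face of the shelf's upright front lip. The lip is 136 mm wide (cabinet y), 54 mm high (its top edge 27 mm above this point, 178 mm above the bench), 4 mm thick. When home it stands 2 mm proud of the front frame.
- door (a joint): Door angle in rad: 0 is shut, grows as it opens (starts 1.2 to 1.5). Hinged at the cabinet's -y side; the free edge, with the latch, is at the +y side and swings out to -x. Slight hinge friction: it stays where it is left. Over the last 3 mm a rubber seal at the latch side pushes back with 2 to 4 N; a hard stop lies at -0.013 (2.5 mm beyond 0 at the free edge).
- door_hinge (a point): Point on the upright hinge axis (x = -112, y = -108 mm of the cabinet), 100 mm above the bench. The axis runs in the middle of the leaf's thickness. Leaf: 12 mm thick, 2 to 192 mm from the axis, 9 to 191 mm above the bench, 0.5 kg, white rim and amber window; a humidity dial stands 5 mm proud of the outer face, 50 mm from the axis.
- door_edge (a point): Top corner of the door's outer face at its free edge, 192 mm from the hinge axis, 191 mm above the bench. The outer face above the latch case (over 123 mm above the bench) is bare and may be pushed on; pushing far from the hinge needs least force.
- tongue (a joint): Brass spring tongue sticking out of the latch case, sloped at 45 degrees on its cabinet side. Metres pushed back in: 0 is fully out, at most 0.013. Spring 7 N out, 10 N pushed back. It meets the keeper at about 0.07 rad of door angle, is pushed back about 7 mm as it rides over, then jumps out. That takes 10 to 16 N on the door 160 mm from the hinge; the push falls to almost nothing as it snaps in.
- tongue_tip (a point): Middle of the tip of the tongue, 95 mm above the bench, 201 mm from the hinge axis. The tongue is 10 mm thick and 18 mm high and sticks 14 mm out of the case.
- keeper_roller (a point): Centre of the keeper's brass roller (8 mm in diameter, 35 mm high), 95 mm above the bench; the steel keeper is screwed to the frame beside the door (+y side). When latched the tongue lies behind the roller. The screws are slotted: it may stand 1.5 mm nearer or farther than nominal, so the door angle at the snap varies (about -0.003 to 0.015), as does that of the latched door at rest (0 to 0.02).
- media_bottle: Loose bystander: glass bottle with orange cap, 70 mm in diameter, 150 mm high. Origin: centre of its underside.
- tip_box: Loose bystander: blue pipette tip box with clear lid, 85 x 122 x 85 mm. Origin: centre of its underside.
- tube_rack: Loose bystander: white rack of eight orange-capped tubes, 70 x 150 x 112 mm. Origin: centre of its underside.
- latch_knob (a point): Front of the orange release knob (18 mm in diameter) of the tongue; it moves with the tongue. It stands 34 mm out from the door's outer face, on a grey latch case fixed to that face: 46 mm wide (142 to 188 mm from the hinge axis), 18 mm deep, 67 to 123 mm above the bench.

How it is judged:
On the way, in this order (a step that is already met when the one before it is completed fails the run):
1. the shelf is fully home (within 4 mm of its stop) while the door is still open (value of joint shelf below 0.004 m and value of joint door above 0.15 rad), for 0.2 s.
2. the door is shut with the tongue sprung out behind the keeper (value of joint door below 0.03 rad and value of joint tongue below 0.002 m), for 0.2 s.
At the end, for the whole second after the job is handed in: The door is shut and latched by itself: door angle under 0.03 rad with the tongue out to within 2 mm, and the shelf within 4 mm of fully home (all of step 2 and value of joint shelf below 0.004 m); the robot touches nothing.
It fails at once if the door is slammed (moving shut faster than 2.5 rad/s) (velocity of joint door below -2.5 rad/s).
It fails at once if the door is forced (pressed with more than 30 N) (contact force between door and the fingers above 30 N or contact force between door and the arm above 30 N).
It fails at once if a bystander is knocked: moved more than 30 mm or tipped (distance of any of media_bottle, tip_box, tube_rack from where it was at the start of the episode above 0.03 m or angle between any of media_bottle, tip_box, tube_rack's own z axis and vertical above 0.4 rad).
It also fails if it takes over 51 s, if anything falls off the work surface, if the arm or the gripper's body presses on something with over 40 N, if the wrist force passes 120 N, or if a joint passes its speed limit or range.

## Robot

A 7-joint arm with a two-finger parallel gripper is mounted at the origin on the work surface. World frame = base frame: x ahead of the robot, y to its left, z up, the work surface at z = 0. Lengths are in m, angles in rad, forces in N, time in s.
With the tool pointing down it reaches from about 0.35 to 0.9 m from the base axis. Payload 8.1 kg.
Tool frame: the origin (TCP) lies midway between the tips of the shut fingers; the grasp point (between the pads) lies 19 mm behind it; z points along the fingers, y is the direction in which the jaws open and shut (so a half turn about z gives the same grasp; the last joint's range is limited). The gripper opens to 92 mm and grips with 3 to 60 N. Pads are 19 mm wide; open, the fingers measure 130 mm over their backs; the gripper's body (75 mm by 190 mm) begins 47 mm behind the grasp point.
Start: joints at [-0.103, 0.434, 0.025, 1.573, -0.012, 1.134, -0.075], TCP at [0.625, -0, 0.227] pointing down, gripper open.
Joint ranges: [-2.62, 2.62], [-0.44, 2.09], [-1.27, 1.32], [0.08, 2.57], [-1.32, 4.46], [0.12, 2], [-2.74, 2.74]. Speed limits (rad/s): [2.22, 2.22, 3.01, 3.01, 3.14, 3.14, 3.14].

## Interface

Orientations are given as a rotation vector (axis times angle).
In Python, from cell import monitor, get_image, get_calibration, workorder, look_for, masks_of gives the robot as it stands.
- The arm moves only by the shell command python3 -m crank 'ROWS' [FORCE]. ROWS is JSON, a list of rows, each a list of 3 entries, a list of its own where there are three numbers: the shift along the tool's x, y, z in cm, then the turn about the tool's z in degrees, then the closure in counts, from 0 (fully open) to 255 (shut). A call has 1 to 5 rows; each row shifts and turns the commanded pose from where the row before left it, along the tool's axes as they then stand; what a row does not reach is not made up. A row lasts 1/10 s, in which the tool goes at most 50 mm and 8.59 degrees, less where a joint would pass 70% of its speed; a pose out of reach is approached as far as the arm can. A call with a gripper value outside its range is refused whole. The fingers move at their own pace and stop on an object; FORCE is the grip in N (left out, the last holds). Time passes only in rows, so rows that do not move let the fingers close. It gives the time, the measured TCP pose, the force and the opening at its end, in the units of the state.
- monitor.observe(): the state, without advancing time (a new reading comes with each control period).
- get_image(name): name is "scene" or "side" or "wrist"; returns (picture, depth): 480x640x3 uint8, red, green, blue; 480x640 float32, m along the optical axis (not along the pixel's ray), 0 where there is no reading.
- get_calibration(name): a dict with "fx", "fy", "cx", "cy" (pixels), "D" ([k1, k2, p1, p2, k3] as OpenCV has them; the pictures are not rectified), "R" (3x3) and "t" (3): a world point X has camera coordinates R X + t. Camera axes: x right, y down, z forward; pixel columns grow to the right and rows downward; lengths in m; the calibration is good to about 2 mm. A picture is of the moment at which its call begins: read the wrist's pose just before it. get_calibration takes no time and is no camera call; for the wrist camera it gives the pose at the moment of the call.
- workorder.sign_off(): hands the job in, once; it reports no verdict.
Trained networks look in the newest picture that a camera, given by its name, has taken for a name from the list of things; names that differ only in an ending like _2 or _b are one class to them, and where a whole thing is asked for, a point or a joint stands for the part that bears it (a point fixed in the world has none). Each returns a list of dicts, best first, with "score" (0 to 1); they miss things now and then, are a little off and sometimes report something else, mostly with a low value. They report only what shows in the picture. A call takes as long as a camera call.
- look_for(label, camera): "location" ([x, y, z] in m, in world coordinates, good to about 4 mm: the middle of the surface that is visible of it).
- masks_of(label, camera): "region" (480x640 bool, what is visible of it).
The state is a dict: "clock": time; "joints": joint angles; "dq": joint speeds; "joint_efforts": joint torques, N m; "position": TCP position; "ee_rot": TCP orientation; "force": force on the tool from outside, world axes, zero at the start; "ft_torque": the same for the moment, N m; "width": opening from 0.0 (shut) to 1.0 (fully open).
Only numpy, scipy, OpenCV 4.12 (cv2) and the standard library are available. Lean on these libraries where they do the work, as an engineer would, in place of code of your own. Each camera call takes 0.05 s, during which the arm holds its last target.

## Working session

There is one attempt and no reset: what is moved stays moved. The work goes in short steps, Python scripts to look and compute and a shell command to move; the robot and the scene stay as the last step left them, time stands still between calls to the robot, and variables do not carry over. Pictures are saved under pics/ and viewed, and the job is handed in when it is done.

```bash
mkdir -p pics; ls
python3 - <<'E'
from cell import monitor, get_image, get_calibration, look_for
import cv2,numpy as np
print(monitor.observe())
for c in ["scene","side","wrist"]:
    p,d=get_image(c); cv2.imwrite(f"pics/{c}0.png",p[:,:,::-1])
    if c!="wrist":
        for n in ["cabinet","shelf_front","door_edge","door_hinge","keeper_roller","tongue_tip","latch_knob","media_bottle","tip_box","tube_rack"]:
            print(c,n,[(np.round(r["location"],3).tolist(),round(r["score"],2)) for r in look_for(n,c)[:2]])
E
```

```text
pics
{'clock': 0.0, 'joints': array([-0.10262153,  0.43521615,  0.02497496,  1.5740948 , -0.01161238,
        1.13400333, -0.07509713]), 'dq': array([ 0.00087976,  0.00069648,  0.00131145,  0.00055301, -0.0009157 ,
       -0.0015635 ,  0.00095114]), 'joint_efforts': array([ 3.89017032e-04, -6.67853522e+01,  9.84863900e-01, -3.14464223e+01,
       -6.05165795e-02,  4.27553023e-02,  1.12382318e-04]), 'position': array([ 6.24486513e-01, -4.10827999e-05,  2.25950129e-01]), 'ee_rot': array([-2.22078011e+00, -2.22066368e+00,  1.89145186e-03]), 'force': array([-0.41630452, -0.58341217,  0.0048964 ]), 'ft_torque': array([0.02997844, 0.01589057, 0.06521131]), 'width': 1.00439349463406}
scene cabinet [([0.674, -0.166, 0.167], 0.72)]
scene shelf_front [([0.627, -0.023, 0.153], 0.98)]
scene door_edge [([0.552, 0.071, 0.136], 0.75)]
scene door_hinge [([0.554, 0.075, 0.135], 0.8), ([0.756, 0.21, 0.07], 0.39)]
scene keeper_roller [([0.712, -0.058, 0.108], 0.73)]
scene tongue_tip []
scene latch_knob []
scene media_bottle [([0.598, 0.302, 0.075], 0.94), ([0.625, -0.027, 0.158], 0.2)]
scene tip_box [([0.76, 0.208, 0.07], 0.8)]
scene tube_rack [([0.466, 0.315, 0.067], 0.86)]
side cabinet [([0.556, -0.066, 0.156], 0.84)]
side shelf_front [([0.601, -0.027, 0.16], 0.81)]
side door_edge [([0.54, 0.058, 0.124], 0.8), ([0.728, 0.286, 0.08], 0.73)]
side door_hinge [([0.542, 0.06, 0.123], 0.76), ([0.6, -0.028, 0.161], 0.73)]
side keeper_roller [([0.699, -0.045, 0.104], 0.59)]
side tongue_tip [([0.548, 0.136, 0.101], 0.54)]
side latch_knob [([0.55, 0.133, 0.1], 0.58)]
side media_bottle [([0.574, 0.344, 0.095], 0.74), ([0.6, -0.027, 0.158], 0.57)]
side tip_box [([0.726, 0.284, 0.081], 0.75)]
side tube_rack [([0.445, 0.38, 0.099], 0.64), ([0.599, -0.027, 0.157], 0.36)]
```

View pics/scene0.png

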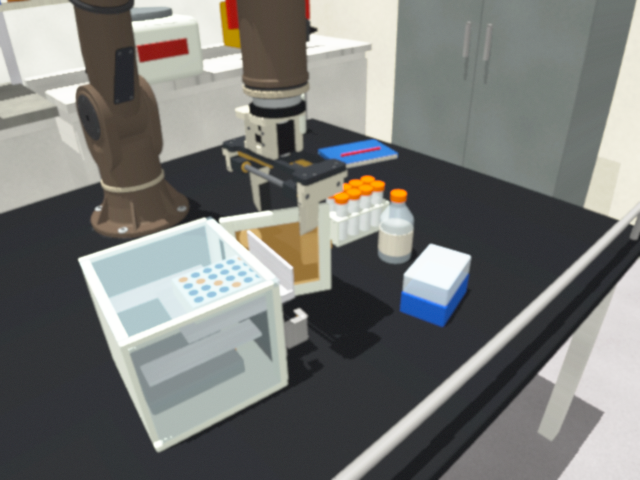

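View pics/side0.png

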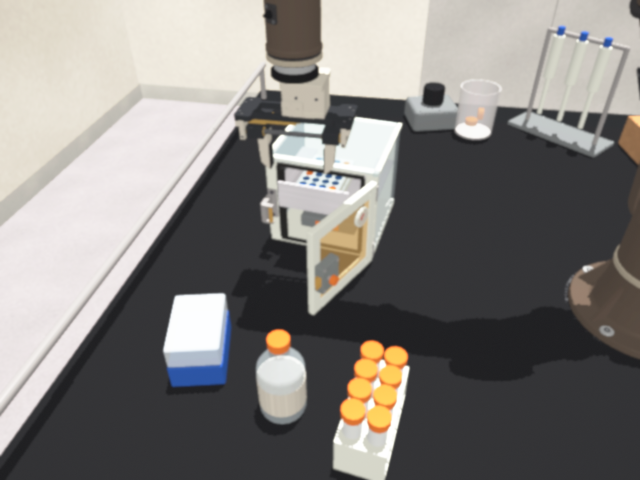

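View pics/wrist0.png

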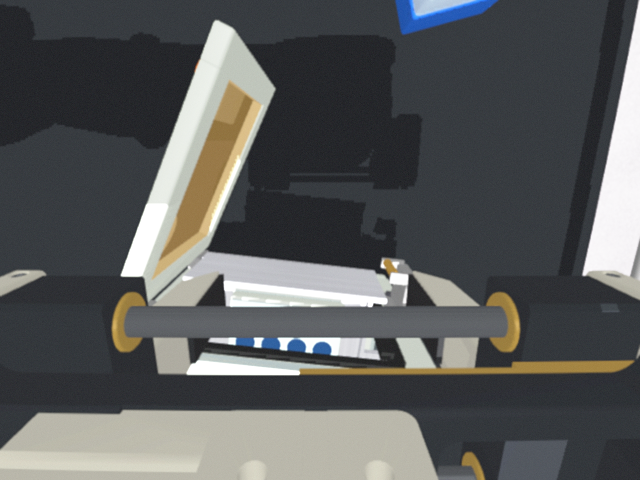

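The cabinet faces about world +y. The door is open on the −x side and the keeper is at +x. The gripper hangs right over the shelf lip: scene ~(275,265), side ~(315,190). Next I'll measure the geometry from the depth clouds.

```bash
cat > h.py <<'E'
from cell import monitor, get_image, get_calibration, look_for, masks_of
import cv2,numpy as np
def cloud(c):
    p,d=get_image(c); k=get_calibration(c)
    K=np.array([[k["fx"],0,k["cx"]],[0,k["fy"],k["cy"]],[0,0,1]])
    v,u=np.mgrid[:480,:640]
    n=cv2.undistortPoints(np.stack([u.ravel(),v.ravel()],1).astype(np.float64)[:,None],K,np.array(k["D"])).reshape(-1,2)
    z=d.ravel().astype(float); X=np.c_[n*z[:,None],z]
    W=(X-np.array(k["t"]).ravel())@np.array(k["R"])
    W[z<=0]=np.nan
    return p,W.reshape(480,640,3)
E
python3 - <<'E'
from h import *
img=np.zeros((600,800,3),np.uint8)
# map: x 0.4..0.85 , y -0.3..0.35 ; 0.9mm... scale 1000px/m
S=1100
for c in ["scene","side","wrist"]:
    p,W=cloud(c); np.save(f"W_{c}.npy",W); P=W.reshape(-1,3); C=p.reshape(-1,3)
    for lo,hi,col in [(0.195,0.206,(255,255,255)),(0.186,0.194,(0,255,255)),(0.172,0.182,(255,120,0)),(0.08,0.12,(0,0,160))]:
        m=(P[:,2]>lo)&(P[:,2]<hi)
        u=((P[m,0]-0.4)*S).astype(int); v=((0.25-P[m,1])*S).astype(int)
        ok=(u>=0)&(u<800)&(v>=0)&(v<600)
        img[v[ok],u[ok]]=col
for i in range(8): cv2.putText(img,f"{0.4+i*.1:.1f}",(int(i*.1*S),595),0,.4,(0,255,0));cv2.line(img,(int(i*.1*S),0),(int(i*.1*S),599),(0,60,0))
for i in range(6): cv2.putText(img,f"{0.25-i*.1:.2f}",(2,int(i*.1*S)+12),0,.4,(0,255,0));cv2.line(img,(0,int(i*.1*S)),(799,int(i*.1*S)),(0,60,0))
cv2.imwrite("pics/map.png",img)
E
```

```text
(no output)
```

View pics/map.png

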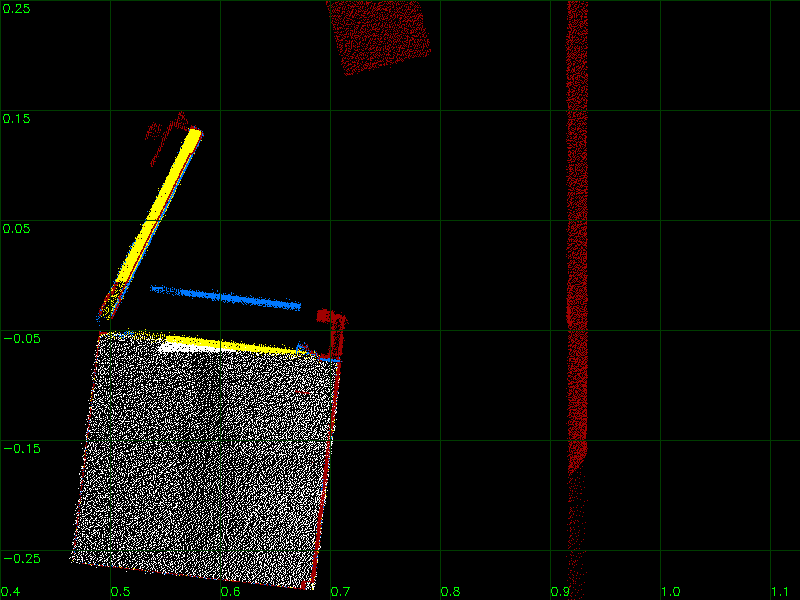

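Run:
```python
from h import *
P=np.concatenate([np.load(f"W_{c}.npy").reshape(-1,3) for c in ["scene","side","wrist"]])
x,y,z=P.T
def line(m,n):
    q=P[m,:2].astype(np.float32); vx,vy,a,b=cv2.fitLine(q,cv2.DIST_HUBER,0,.01,.01).ravel()
    if n=="lip" and vx<0: vx,vy=-vx,-vy
    s=(q-[a,b])@[vx,vy]; e=np.percentile(s,[.5,99.5])
    print(n,len(q),np.degrees(np.arctan2(vy,vx)),[(a+t*vx,b+t*vy) for t in e], np.std((q-[a,b])@[-vy,vx]))
line((abs(z-.177)<.003)&(x>.54)&(x<.69)&(y>-.04)&(y<0.0),"lip")
line((abs(z-.190)<.003)&(x>.45)&(x<.62)&(y>0)&(y<.15),"door")
m=(abs(z-.2)<.004)&(y<-.04)&(x<.75)
r=cv2.minAreaRect((P[m,:2]*1000).astype(np.float32)); print(r,cv2.boxPoints(r))
# lip front face, door outer/inner faces
m=(z>.13)&(z<.172)&(x>.54)&(x<.69)&(y>-.045)&(y<0.0); line(m,"lipface")
print(P[(abs(z-.2)<.004)&(x<.75)&(y<0.)][:,2].mean())
for n,(xx,yy,r) in {"bottle":(.585,.32,.07),"box":(.745,.25,.09),"rack":(.455,.35,.12)}.items():
    m=(z>.02)&(z<.16)&(np.hypot(x-xx,y-yy)<r); print(n,P[m].min(0),P[m].max(0))
```

```text
lip 1700 -7.113576 [(np.float64(0.5410789260290103), np.float64(-0.011924969237081572)), (np.float64(0.6723355268019939), np.float64(-0.028305427305356824))] 0.0015323904
door 6873 63.687706 [(np.float64(0.515266067272995), np.float64(0.0002834712086492164)), (np.float64(0.5796243782171538), np.float64(0.13043233227216292))] 0.0036195614
((316.68609619140625, -397.1289978027344), (700.0333251953125, 768.227783203125), 88.4725570678711) [[ -76.62128  -736.7825  ]
 [ 691.33356  -757.26013 ]
 [ 709.99347   -57.475525]
 [ -57.961365  -36.997864]]
lipface 7180 -6.033378 [(np.float64(0.5408953296475824), np.float64(-0.012874139668079548)), (np.float64(0.6725667238947317), np.float64(-0.026790920613090588))] 0.008585952
0.20040296667924304
bottle [0.54796684 0.27941495 0.02014703] [0.61853144 0.35563766 0.15311959]
box [0.6825041  0.17976366 0.0200159 ] [0.79301326 0.3205159  0.08972001]
rack [0.40232003 0.25149005 0.02000054] [0.57492826 0.41223966 0.15171283]
```

Measured values:

| Item | Value |
|---|---|
| Cabinet yaw | about −97° |
| Hinge | about (0.4925, −0.039) |
| Door angle | about 1.235 rad (the edge at 0.192 m matches) |
| Lip centre | about (0.607, −0.018) |
| Shelf pulled out | about 44 mm |

First I'll close the fingers, align them and lower in front of the lip.

```bash
python3 -m crank '[[[2,-1.5,0],7,255],[[0,0,0],0,255],[[0,0,0],0,255],[[0,0,0],0,255],[[0,0,0],0,255]]' 20; python3 -m crank '[[[0,0,2.5],0,255],[[0,0,2.5],0,255],[[0,0,2.3],0,255],[[0,0,0],0,255]]'
python3 - <<'E'
from h import *
o=monitor.observe(); print(o["position"],o["ee_rot"],o["force"],o["width"],o["clock"])
for c in ["scene","side","wrist"]:
    p,d=get_image(c); cv2.imwrite(f"pics/{c}1.png",p[:,:,::-1])
E
```

```text
clock: 1.8
position: [0.6103, 0.0192, 0.2267]
ee_rot: [2.353, 2.081, -0.0]
force: [0.4, -0.3, 0.1]
width: 0.613
clock: 2.2
position: [0.6081, 0.0192, 0.1507]
ee_rot: [-2.351, -2.079, 0.007]
force: [0.0, -0.5, 0.1]
width: 0.265
[0.60810788 0.01920587 0.15069163] [-2.35099602 -2.07932972  0.00729419] [ 0.02826135 -0.51097522  0.14816301] 0.26489426126106075 2.2
```

View pics/side1.png

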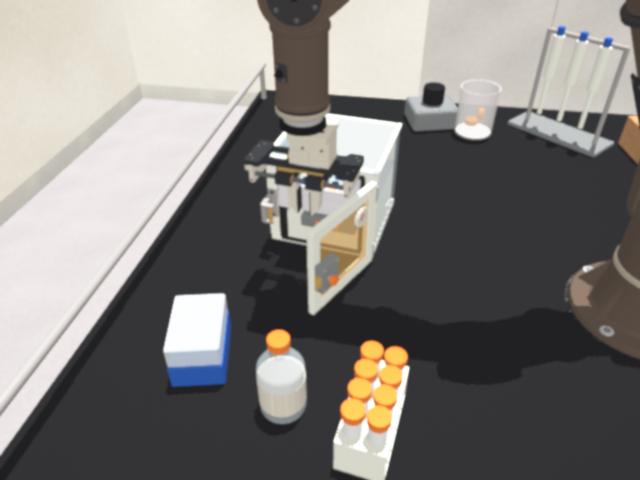

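The gripper stands in front of the lip at about (315,205) and is clear of the door. Next I push along tool −x.

```bash
python3 -m crank '[[[-1.5,0,0],0,255],[[-1,0,0],0,255],[[-1,0,0],0,255],[[-1,0,0],0,255],[[0,0,0],0,255]]'; python3 -m crank '[[[-1,0,0],0,255],[[-0.7,0,0],0,255],[[0,0,0],0,255]]'
```

```text
clock: 2.85
position: [0.6044, -0.0272, 0.1541]
ee_rot: [2.355, 2.078, -0.001]
force: [-0.6, -0.2, -0.9]
width: 0.003
clock: 3.15
position: [0.6021, -0.0433, 0.1536]
ee_rot: [2.354, 2.079, -0.001]
force: [-0.1, 0.2, 0.6]
width: 0.005
```

```bash
for i in 1 2 3; do :; done; python3 -m crank '[[[-0.5,0,0],0,255],[[-0.3,0,0],0,255]]'; python3 -m crank '[[[-0.2,0,0],0,255],[[-0.2,0,0],0,255]]'
python3 - <<'E'
from h import *
p,W=cloud("wrist"); cv2.imwrite("pics/w2.png",p[:,:,::-1])
p,d=get_image("side"); cv2.imwrite("pics/s2.png",p[:,:,::-1])
print(monitor.observe()["force"],monitor.observe()["position"])
E
```

```text
clock: 3.35
position: [0.6013, -0.0495, 0.1536]
ee_rot: [-2.352, -2.082, 0.0]
force: [0.5, 1.9, 0.3]
width: 0.007
clock: 3.55
position: [0.601, -0.0522, 0.1536]
ee_rot: [-2.351, -2.082, -0.001]
force: [-0.6, 8.4, -1.0]
width: 0.007
[ 0.06967707  4.29053283 -0.21298518] [ 0.60097937 -0.05218145  0.15362188]
```

View pics/s2.png

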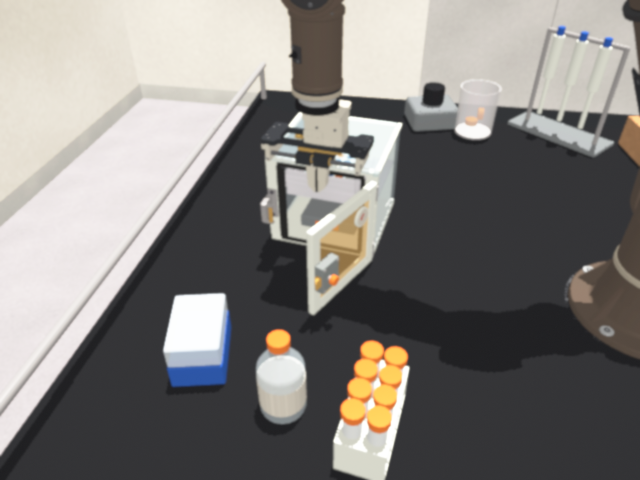

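View pics/w2.png

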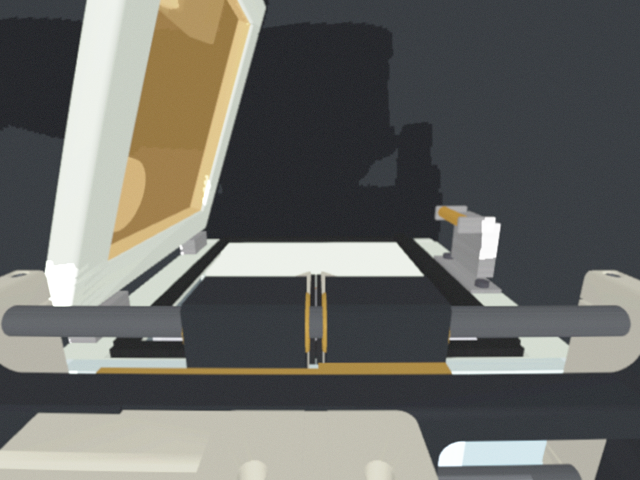

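The side view shows the lip flush with the frame, and the force rises at the expected home position. I'll press once more to confirm the stop and then back off.

```bash
python3 -m crank '[[[-0.2,0,0],0,255],[[0,0,0],0,255],[[0,0,0],0,255]]'; python3 -m crank '[[[1,0,0],0,255],[[2,0,0],0,255],[[0,0,0],0,255]]'
python3 - <<'E'
from h import *
for c in ["scene","side"]:
    p,W=cloud(c); P=W.reshape(-1,3);x,y,z=P.T
    m=(abs(z-.177)<.003)&(x>.53)&(x<.66)&(y<-.03)&(y>-.09)
    print(c,m.sum(),np.median(P[m],0), look_for("shelf_front",c)[:1])
    # signed dist to frame line
    n=np.array([.122,.9925]); print(np.percentile((P[m,:2]-[.489,-.051])@n,[5,50,95]), )
    m=(z>.14)&(z<.17)&(x>.56)&(x<.64)&(y<-.03)&(y>-.09); print(np.median((P[m,:2]-[.489,-.051])@n) if m.sum() else 0)
E
```

```text
clock: 3.95
position: [0.601, -0.0522, 0.1536]
ee_rot: [-2.348, -2.083, -0.004]
force: [1.5, 8.7, -0.4]
width: 0.004
clock: 4.25
position: [0.6046, -0.0226, 0.1536]
ee_rot: [-2.349, -2.085, -0.001]
force: [-0.2, 0.3, 0.3]
width: 0.005
scene 41 [ 0.61141413 -0.03249959  0.17680524] []
[0.03007596 0.03191564 0.03585873]
0.03182098619194928
side 98 [ 0.57346201 -0.06023945  0.17662829] [{'location': [0.5737, -0.0636, 0.1499], 'score': 0.7}]
[-0.00194979  0.00100619  0.00401484]
0.0011883278882971191
```

The shelf is hard against its stop: nothing moved under 8.7 N, and the lip plane is about 1 mm proud. Next I lift, move outside the door and turn.

```bash
python3 -m crank '[[[0,0,-4],0,255],[[0,0,-4],0,255],[[3.4,-2.4,0],0,255],[[3.4,-2.4,0],0,255],[[3.4,-2.4,0],0,255]]'; python3 -m crank '[[[3.3,-2.3,0],0,255],[[0,0,0],-8,255],[[0,0,0],-8,255],[[0,0,0],-8,255],[[0,0,0],-8,255]]'; python3 -m crank '[[[0,0,0],-8,255],[[0,0,0],-8,255],[[0,0,0],-8,255],[[0,0,0],-8,255],[[0,0,0],-7,255]]'
python3 - <<'E'
from h import *
from scipy.spatial.transform import Rotation as R
o=monitor.observe(); print(o["position"],o["joints"]); print(R.from_rotvec(o["ee_rot"]).as_matrix().round(3))
E
```

```text
clock: 4.95
position: [0.5449, 0.0841, 0.2341]
ee_rot: [2.355, 2.078, 0.001]
force: [0.7, 0.9, -0.3]
width: 0.002
clock: 5.45
position: [0.5267, 0.1188, 0.2338]
ee_rot: [1.682, 2.653, -0.001]
force: [0.5, -0.0, -0.6]
width: 0.005
clock: 5.95
position: [0.5268, 0.1186, 0.2337]
ee_rot: [0.701, 3.062, -0.001]
force: [0.1, 0.1, 0.6]
width: 0.005
[0.52676706 0.1186255  0.23372852] [-0.13750773  0.30674142 -0.23631522  1.75566985  0.08061551  1.08866901
  0.72027873]
[[-0.9    0.435  0.   ]
 [ 0.435  0.9   -0.001]
 [-0.    -0.001 -1.   ]]
```

```bash
python3 -m crank '[[[0,0,3],0,255],[[0,0,3],0,255],[[0,0,2.3],0,255],[[0,0,0],0,255]]'
python3 - <<'E'
from h import *
o=monitor.observe(); print(o["position"],o["force"])
for c in ["scene","side","wrist"]:
    p,d=get_image(c); cv2.imwrite(f"pics/{c}3.png",p[:,:,::-1])
E
```

```text
clock: 6.35
position: [0.5248, 0.118, 0.148]
ee_rot: [-0.708, -3.056, 0.005]
force: [-0.5, -0.6, 0.1]
width: 0.004
[0.52478734 0.11800803 0.14800841] [-0.52956409 -0.64575844  0.09554699]
```

View pics/side3.png

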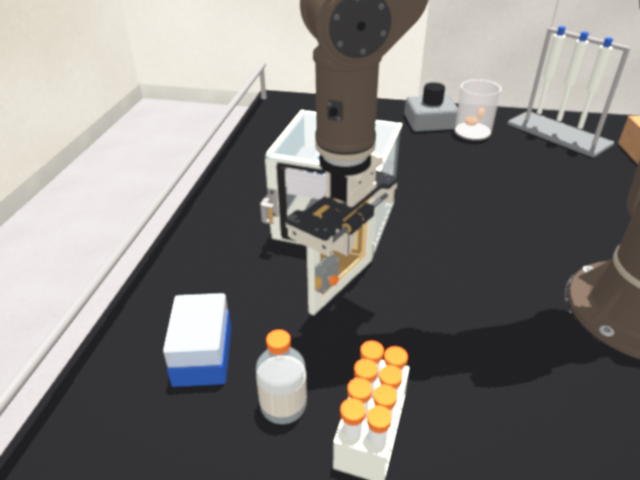

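View pics/wrist3.png

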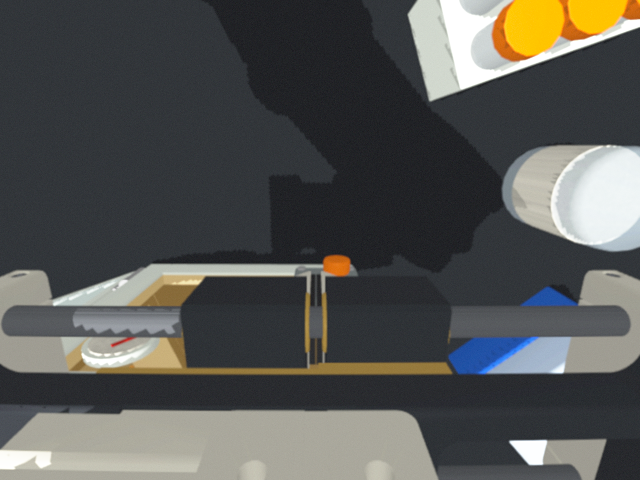

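The fingers are outside the leaf above the latch case (orange knob at about (337,265) in the wrist view), with the bystanders clear. Next I make contact and sweep the door along its arc.

```bash
python3 -m crank '[[[-1,0,0],0,255],[[-1,0,0],0,255],[[-0.4,0,0],0,255],[[0,0.3,0],0,255]]'; python3 -m crank '[[[-0.8,0.05,0],3,255],[[-1.25,0.05,0],4.5,255],[[-1.66,0.07,0],6,255],[[-1.66,0.07,0],6,255],[[-1.66,0.07,0],6,255]]';cat > q.py <<'E'
from h import *
from scipy.spatial.transform import Rotation as R
H=np.array([.4925,-.039])
o=monitor.observe(); M=R.from_rotvec(o["ee_rot"]).as_matrix(); d=o["position"][:2]-H
print("pos",o["position"].round(4),"F",o["force"].round(1),"t",o["clock"],"toolx deg",np.degrees(np.arctan2(M[1,0],M[0,0])).round(1))
r=np.hypot(*d); a=np.arctan2(d[1],d[0])-np.arcsin(.0155/r); print("r",r.round(4),"implied door",(a+np.radians(6.95)).round(4), "deg",np.degrees(a+np.radians(6.95)).round(2))
def door(c="side"):
    p,W=cloud(c); P=W.reshape(-1,3); x,y,z=P.T
    rr=np.hypot(x-H[0],y-H[1]); m=(abs(z-.190)<.003)&(rr<.2)&(rr>.06)
    q=P[m,:2]-H; print("door cam",c,m.sum(), np.median(np.arctan2(q[:,1],q[:,0])).round(3)+.1213)
    return p
E
python3 q.py
```

```text
clock: 6.9
position: [0.5505, 0.1111, 0.151]
ee_rot: [0.709, 3.06, -0.0]
force: [-0.4, -0.3, -0.0]
width: 0.008
clock: 7.4
position: [0.6081, 0.0741, 0.1508]
ee_rot: [-1.369, -2.827, -0.001]
force: [-0.3, 1.1, 0.1]
width: 0.003
pos [0.6081 0.0741 0.1508] F [-0.3  1.1  0.1] t 7.4 toolx deg 128.3
r 0.1617 implied door 0.7997 deg 45.82
```

```bash
python3 -m crank '[[[-1.66,0.07,0],6,255],[[-1.66,0.07,0],6,255],[[-1.66,0.07,0],6,255],[[-1.4,0.07,0],5,255],[[-1.1,0.05,0],4,255]]'; python3 q.py
python3 - <<'E'
from q import *
p=door("side"); cv2.imwrite("pics/s4.png",p[:,:,::-1]); p=door("scene"); cv2.imwrite("pics/c4.png",p[:,:,::-1])
E
```

```text
clock: 7.9
position: [0.6455, 0.0091, 0.1507]
ee_rot: [-1.992, -2.429, -0.0]
force: [0.4, -0.1, -0.4]
width: 0.006
pos [0.6455 0.0091 0.1507] F [ 0.4 -0.1 -0.4] t 7.9 toolx deg 101.3
r 0.1604 implied door 0.3291 deg 18.85
pos [0.6455 0.0091 0.1507] F [ 0.4 -0.1 -0.4] t 7.9 toolx deg 101.3
r 0.1604 implied door 0.3291 deg 18.85
door cam side 406 0.3253
door cam scene 571 0.2753
```

View pics/s4.png

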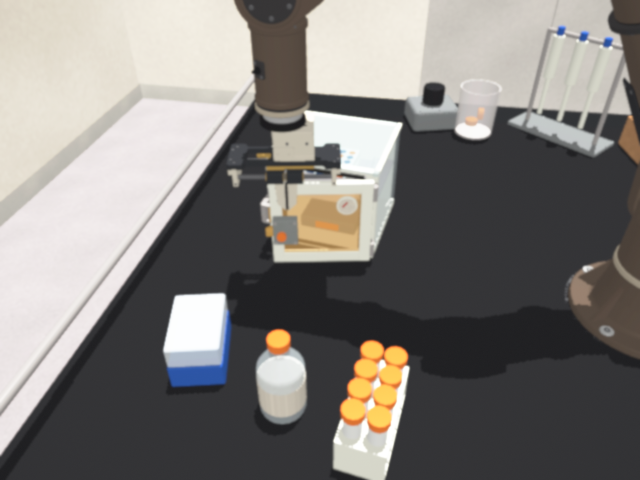

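The door has followed to about 0.33 rad, with the fingers at about (287,190) above the latch case. I'll continue more slowly.

```bash
python3 -m crank '[[[-1.1,0.06,0],4,255],[[-1.1,0.06,0],4,255],[[-0.83,0.04,0],3,255],[[-0.55,0.03,0],2,255],[[0,0,0],0,255]]'; python3 q.py
```

```text
clock: 8.5
position: [0.6509, -0.026, 0.1507]
ee_rot: [-2.25, -2.192, 0.0]
force: [0.0, -0.5, -0.7]
width: 0.005
pos [ 0.6509 -0.026   0.1507] F [ 0.  -0.5 -0.7] t 8.5 toolx deg 88.5
r 0.159 implied door 0.1052 deg 6.03
```

```bash
python3 -m crank '[[[-0.3,0.02,0],1,255],[[-0.2,0,0],1,255],[[-0.2,0,0],0.5,255]]'; python3 q.py;  python3 -m crank '[[[-0.15,0,0],0.5,255],[[-0.1,0,0],0.5,255]]'; python3 -m crank '[[[-0.1,0,0],0.3,255],[[-0.1,0,0],0.3,255]]'; python3 q.py
```

```text
clock: 8.8
position: [0.6513, -0.0297, 0.1508]
ee_rot: [-2.294, -2.143, -0.004]
force: [1.4, 10.6, -0.7]
width: 0.004
pos [ 0.6513 -0.0297  0.1508] F [ 1.4 10.6 -0.7] t 8.8 toolx deg 86.1
r 0.1591 implied door 0.0824 deg 4.72
clock: 9.0
position: [0.6515, -0.03, 0.1508]
ee_rot: [-2.31, -2.125, -0.007]
force: [1.3, 13.9, -1.5]
width: 0.007
clock: 9.2
position: [0.6516, -0.0311, 0.1508]
ee_rot: [-2.319, -2.114, -0.008]
force: [3.4, 13.1, -1.5]
width: 0.005
pos [ 0.6516 -0.0311  0.1508] F [ 3.4 13.1 -1.5] t 9.2 toolx deg 84.7
r 0.1593 implied door 0.0734 deg 4.21
```

```bash
python3 -m crank '[[[-0.1,0,0],0.3,255],[[-0.1,0,0],0.3,255]]'; python3 -m crank '[[[-0.1,0,0],0.3,255],[[-0.1,0,0],0.3,255]]'; python3 -m crank '[[[-0.1,0,0],0,255],[[-0.1,0,0],0,255]]'; python3 q.py
```

```text
clock: 9.4
position: [0.6517, -0.0324, 0.1508]
ee_rot: [-2.33, -2.102, -0.009]
force: [4.2, 15.8, -2.5]
width: 0.008
clock: 9.6
position: [0.6513, -0.0373, 0.1509]
ee_rot: [-2.344, -2.09, -0.006]
force: [0.8, -0.7, 1.1]
width: 0.004
clock: 9.8
position: [0.6503, -0.0425, 0.1508]
ee_rot: [-2.348, -2.086, -0.002]
force: [2.8, 4.1, -1.1]
width: 0.007
pos [ 0.6503 -0.0425  0.1508] F [ 2.8  4.1 -1.1] t 9.8 toolx deg 83.2
r 0.1578 implied door 0.0007 deg 0.04
```

```bash
python3 -m crank '[[[-0.1,0,0],0,255],[[0,0,0],0,255]]';python3 -m crank '[[[-0.1,0,0],0,255],[[0,0,0],0,255]]'; python3 q.py
python3 - <<'E'
from q import *
for c in ["side","scene"]:
    p=door(c); cv2.imwrite(f"pics/{c}5.png",p[:,:,::-1])
    if c=="side": cv2.imwrite("pics/crop5.png",cv2.resize(p[150:280,220:420,::-1],(800,520),interpolation=cv2.INTER_CUBIC))
    for n in ["tongue_tip","keeper_roller","latch_knob"]: print(n,look_for(n,c)[:2])
E
```

```text
clock: 10.0
position: [0.6502, -0.0435, 0.1508]
ee_rot: [-2.349, -2.086, -0.002]
force: [1.5, 4.6, -1.6]
width: 0.006
clock: 10.2
position: [0.6502, -0.0438, 0.1508]
ee_rot: [-2.348, -2.086, -0.003]
force: [3.1, 6.1, 0.5]
width: 0.006
pos [ 0.6502 -0.0438  0.1508] F [3.1 6.1 0.5] t 10.2 toolx deg 83.2
r 0.1578 implied door -0.0076 deg -0.43
pos [ 0.6502 -0.0438  0.1508] F [3.1 6.1 0.5] t 10.2 toolx deg 83.2
r 0.1578 implied door -0.0076 deg -0.43
door cam side 370 0.005299999999999999
tongue_tip [{'location': [0.6712, -0.0311, 0.1019], 'score': 0.66}]
keeper_roller [{'location': [0.7004, -0.0405, 0.1045], 'score': 0.56}]
latch_knob [{'location': [0.6744, -0.0264, 0.1002], 'score': 0.5}]
door cam scene 268 -0.021699999999999983
tongue_tip []
keeper_roller [{'location': [0.7134, -0.0557, 0.1053], 'score': 0.94}]
latch_knob []
```

View pics/crop5.png

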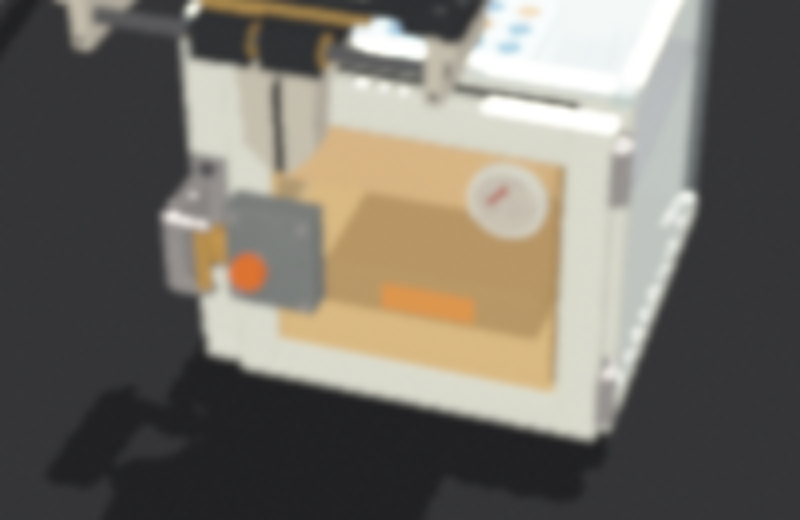

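View pics/scene5.png

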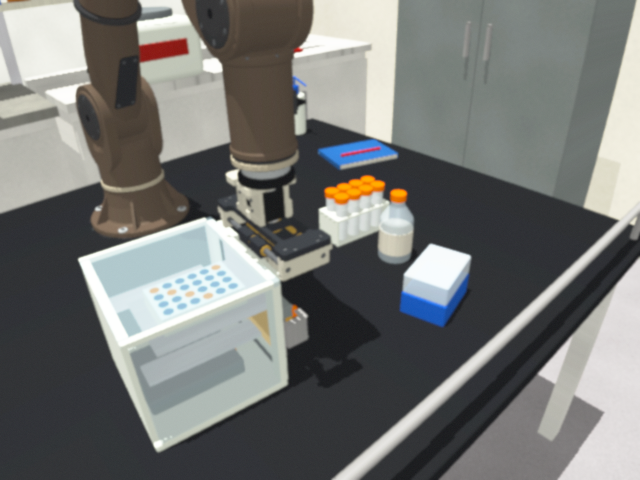

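The door looks flush and the force fell away past the ridge. I'll press a bit more, down to the hard stop and well under 30 N, to be sure of the snap. Then I'll release and see if it stays shut.

```bash
python3 -m crank '[[[-0.1,0,0],0,255],[[-0.1,0,0],0,255]]';python3 -m crank '[[[-0.1,0,0],0,255],[[-0.1,0,0],0,255]]'; python3 q.py
```

```text
clock: 10.8
position: [0.6502, -0.0438, 0.1509]
ee_rot: [-2.345, -2.087, -0.005]
force: [3.5, 12.2, -0.8]
width: 0.001
clock: 11.0
position: [0.6502, -0.0438, 0.1509]
ee_rot: [-2.343, -2.088, -0.008]
force: [4.0, 16.4, -1.7]
width: 0.002
pos [ 0.6502 -0.0438  0.1509] F [ 4.  16.4 -1.7] t 11.0 toolx deg 83.4
r 0.1577 implied door -0.0078 deg -0.44
```

It is against the hard stop: no motion as the force climbs to 16 N. I'll release slowly.

```bash
python3 -m crank '[[[0.5,0,0],0,255],[[0.3,0,0],0,255],[[1,0,0],0,255],[[3,0,0],0,255],[[0,0,0],0,255]]'; python3 q.py
python3 - <<'E'
from q import *
for c in ["side","wrist"]:
    p=door(c); cv2.imwrite(f"pics/{c}6.png",p[:,:,::-1])
    if c=="side": cv2.imwrite("pics/crop6.png",cv2.resize(p[150:280,220:420,::-1],(800,520),interpolation=cv2.INTER_CUBIC))
    for n in ["tongue_tip","keeper_roller","latch_knob"]: print(n,look_for(n,c)[:2])
E
```

```text
clock: 11.5
position: [0.6549, 0.0032, 0.1505]
ee_rot: [-2.343, -2.089, -0.002]
force: [0.1, 0.9, -0.5]
width: 0.002
pos [0.6549 0.0032 0.1505] F [ 0.1  0.9 -0.5] t 11.5 toolx deg 83.4
r 0.1678 implied door 0.2831 deg 16.22
pos [0.6549 0.0032 0.1505] F [ 0.1  0.9 -0.5] t 11.5 toolx deg 83.4
r 0.1678 implied door 0.2831 deg 16.22
door cam side 258 0.04530000000000001
tongue_tip []
keeper_roller [{'location': [0.7039, -0.0396, 0.1048], 'score': 0.71}]
latch_knob [{'location': [0.673, -0.0231, 0.1006], 'score': 0.48}]
door cam wrist 0 nan
tongue_tip []
keeper_roller []
latch_knob []
  return _methods._mean(a, axis=axis, dtype=dtype,
  ret = ret.dtype.type(ret / rcount)
```

View pics/crop6.png

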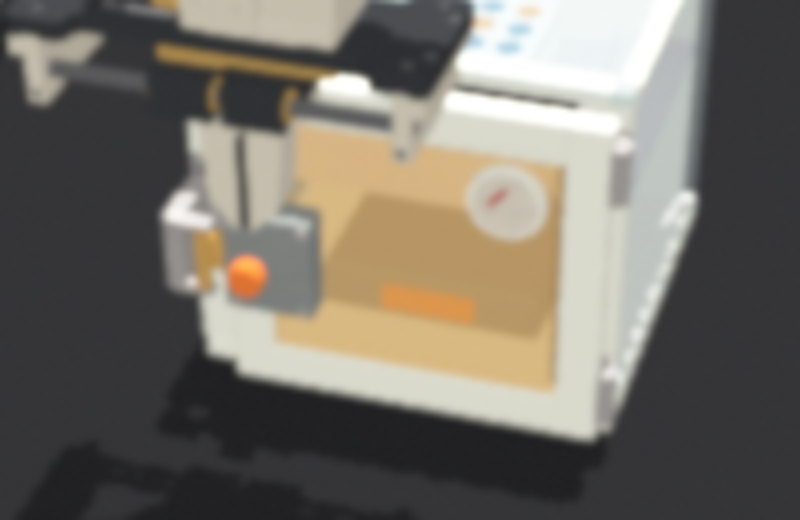

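View pics/wrist6.png

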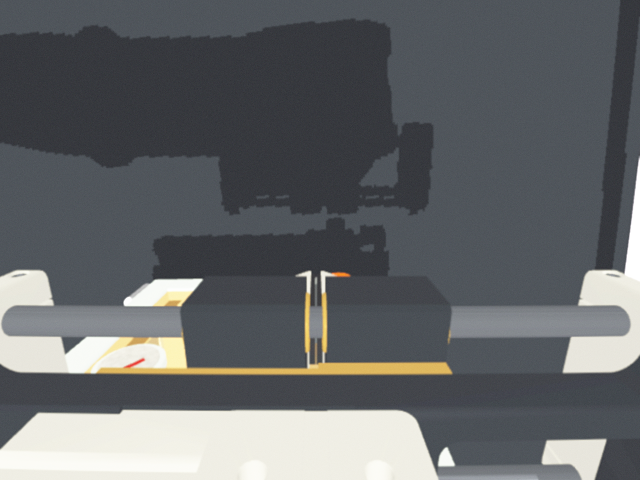

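On release the door moved slightly outward (latch case ~5 px in the zoomed crop). That could be either latched play or an unlatched door, so I'll clear the arm and measure the leaf plane precisely.

```bash
python3 -m crank '[[[4,0,-4],0,255],[[4,0,-4],0,255],[[2,-5,0],0,255],[[0,-5,0],0,255],[[0,-5,0],0,255]]'
cat > pl.py <<'E'
from h import *
p,W=cloud("side"); cv2.imwrite("pics/s7.png",p[:,:,::-1]); cv2.imwrite("pics/crop7.png",cv2.resize(p[150:280,220:420,::-1],(800,520),interpolation=cv2.INTER_CUBIC))
np.save("W7.npy",W)
P=W.reshape(-1,3); P=P[np.isfinite(P[:,0])]
e=np.array([.9925,-.122]); n=np.array([.122,.9925]); C=np.array([.489,-.051])
s=(P[:,:2]-C)@e; t=(P[:,:2]-C)@n; z=P[:,2]
for zl,zh in [(.012,.03),(.13,.17),(.17,.19)]:
    for lo,hi in [(.005,.02),(.02,.05),(.05,.08),(.08,.11),(.11,.14),(.14,.17),(.17,.19)]:
        m=(s>lo)&(s<hi)&(z>zl)&(z<zh)&(t>0)&(t<.045); print(zl,lo,m.sum(),np.round(np.median(t[m])*1000,1) if m.sum() else None)
m=(z>.012)&(z<.187)&(s>.01)&(s<.19)&(t>.01)&(t<.035)&((z<.06)|(z>.13)|(s<.13))
for k in range(4):
    A=np.c_[s[m],np.ones(m.sum())]; c=np.linalg.lstsq(A,t[m],rcond=None)[0]; m=m&(abs(t-s*c[0]-c[1])<.004)
print("slope (rad rel 97.0deg)",c,m.sum())
m=(abs(z-.2)<.003)&(s>.01)&(s<.21)&(t<.003)&(t>-.012); q=np.c_[s[m],t[m]]
# roof front edge: max t per s bin
b=[(lo,np.percentile(t[(abs(z-.2)<.003)&(s>lo)&(s<lo+.01)&(t<.006)],99)) for lo in np.arange(.01,.2,.01) if ((abs(z-.2)<.003)&(s>lo)&(s<lo+.01)&(t<.006)).sum()>20]
b=np.array(b); print("roof edge fit",np.polyfit(b[:,0],b[:,1],1)); print("keeper etc",[ (n,r["location"]) for n in ["keeper_roller","tongue_tip","latch_knob"] for r in look_for(n,"side")[:1]])
E
python3 pl.py
```

```text
clock: 12.4
position: [0.5186, 0.105, 0.2214]
ee_rot: [2.348, 2.087, 0.001]
force: [0.0, 0.1, -0.6]
width: 0.01
0.012 0.005 53 16.2
0.012 0.02 99 17.2
0.012 0.05 104 17.7
0.012 0.08 94 18.2
0.012 0.11 95 18.7
0.012 0.14 100 19.3
0.012 0.17 59 19.9
0.13 0.005 152 16.4
0.13 0.02 41 16.4
0.13 0.05 42 16.2
0.13 0.08 265 16.4
0.13 0.11 262 17.1
0.13 0.14 256 17.7
0.13 0.17 176 19.4
0.17 0.005 64 16.1
0.17 0.02 3 16.9
0.17 0.05 6 17.9
0.17 0.08 86 18.5
0.17 0.11 135 19.2
0.17 0.14 80 19.5
0.17 0.17 92 20.0
slope (rad rel 97.0deg) [0.01956238 0.01517882] 4648
roof edge fit [-0.3409333   0.01974814]
keeper etc [('keeper_roller', [0.7009, -0.0393, 0.1033]), ('latch_knob', [0.673, -0.0201, 0.0997])]
```

View pics/crop7.png

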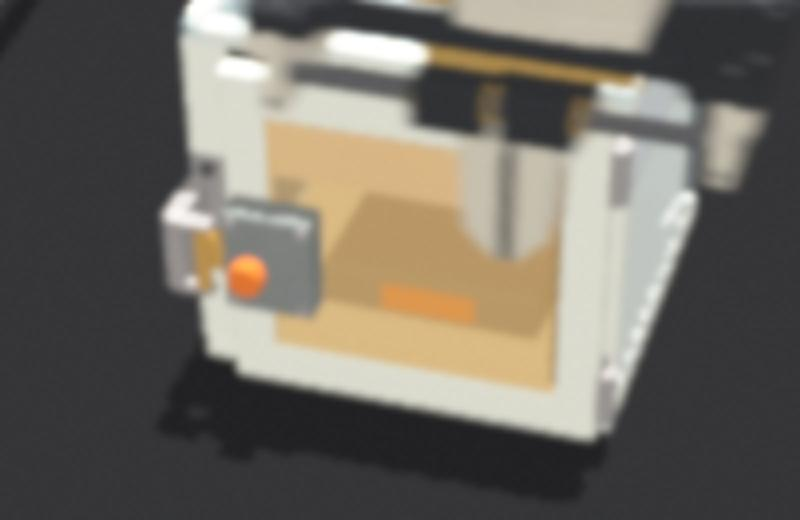

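The slope is about 0.02 rad. That fits a latched rest angle (0–0.02), since an unlatched tongue spring would push the door well beyond it. As an independent check, I'll compare the knob's along-door position with its value while the door was open.

```bash
cat > k.py <<'E'
from h import *
H=np.array([.4925,-.039])
def knob(p,W,ang,name):
    hsv=cv2.cvtColor(p[:,:,::-1].copy(),cv2.COLOR_BGR2HSV)
    m=(hsv[...,0]<14)&(hsv[...,1]>150)&(hsv[...,2]>120)
    r=np.hypot(W[...,0]-H[0],W[...,1]-H[1])
    m&=(r<.23)&(r>.12)&(W[...,2]>.07)&(W[...,2]<.125)
    a=np.array([np.cos(ang),np.sin(ang)]); q=W[m][:,:2]-H; n=np.array([-a[1],a[0]])
    al=q@a; ou=q@n
    print(name,m.sum(),"along min/med/max",np.percentile(al,[3,50,97]).round(4),"out",np.percentile(ou,[3,50,97]).round(4))
    hs=hsv; g=(hs[...,1]<50)&(hs[...,2]>60)&(hs[...,2]<140)&(r<.23)&(r>.12)&(W[...,2]>.07)&(W[...,2]<.12)
    q=W[g][:,:2]-H; f=abs(q@n-.024)<.004; print("  case front along",f.sum(),np.percentile((q@a)[f],[3,97]).round(4) if f.sum() else 0)
p=cv2.imread("pics/side0.png")[:,:,::-1]; knob(p,np.load("W_side.npy"),np.radians(63.69),"open")
p=cv2.imread("pics/s7.png")[:,:,::-1]; knob(p,np.load("W7.npy"),np.radians(-7.0)+.0196,"now")
E
python3 k.py
python3 - <<'E'
import cv2
a=cv2.imread("pics/side0.png")[240:310,300:370];b=cv2.imread("pics/s7.png")[190:240,250:320]
cv2.imwrite("pics/kk.png",cv2.hconcat([cv2.resize(a,(400,400),interpolation=2),cv2.resize(b[:, :50],(400,400),interpolation=2)]))
E
```

```text
open 58 along min/med/max [0.1667 0.1748 0.1798] out [0.0301 0.0357 0.0374]
  case front along 226 [0.1452 0.1874]
now 39 along min/med/max [0.1665 0.1728 0.1784] out [0.0309 0.0375 0.0413]
  case front along 294 [0.1457 0.2201]
```

View pics/kk.png

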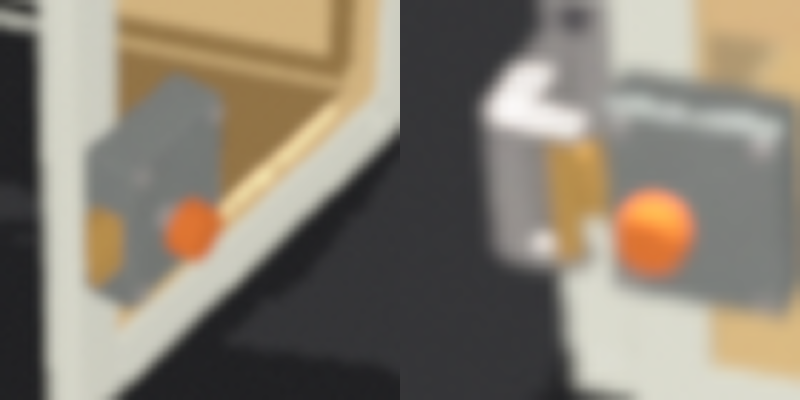

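The knob is back to within 0–2 mm of its open-door position, not the ~7 mm it would show on the ridge, so the tongue is out behind the roller. I'll move further clear, wait about a second, and recheck for creep and the bystanders before handing in.

```bash
python3 -m crank '[[[0,-3,-4],0,255],[[0,-3,-4],0,255],[[0,0,0],0,255],[[0,0,0],0,255],[[0,0,0],0,255]]'; python3 -m crank '[[[0,0,0],0,255],[[0,0,0],0,255],[[0,0,0],0,255],[[0,0,0],0,255],[[0,0,0],0,255]]'; python3 pl.py | grep slope; python3 k.py | grep -A1 now
python3 - <<'E'
from h import *
p,W=cloud("side"); p2,W2=cloud("scene"); cv2.imwrite("pics/c8.png",p2[:,:,::-1])
for c in ["side","scene"]:
    for n in ["media_bottle","tip_box","tube_rack","shelf_front"]: print(c,n,[np.round(r["location"],3).tolist() for r in look_for(n,c)[:1]])
P=W2.reshape(-1,3); s=(P[:,:2]-[.489,-.051])@[.9925,-.122]; t=(P[:,:2]-[.489,-.051])@[.122,.9925]
m=(abs(P[:,2]-.177)<.002)&(s>.04)&(s<.18)&(t>-.08)&(t<.008); print("lip top t",m.sum(),np.percentile(t[m],[5,50,95]))
print(monitor.observe()["force"],monitor.observe()["clock"])
E
```

```text
clock: 13.1
position: [0.4616, 0.111, 0.3009]
ee_rot: [2.351, 2.084, -0.001]
force: [-0.1, 0.1, 0.2]
width: 0.002
clock: 13.6
position: [0.4606, 0.1115, 0.3013]
ee_rot: [-2.349, -2.086, 0.0]
force: [-0.2, -0.1, 0.4]
width: 0.005
slope (rad rel 97.0deg) [0.01796822 0.01543081] 5338
now 42 along min/med/max [0.166  0.1724 0.1792] out [0.0305 0.037  0.0404]
  case front along 293 [0.1456 0.2197]
side media_bottle [[0.573, 0.344, 0.097]]
side tip_box [[0.73, 0.286, 0.08]]
side tube_rack [[0.446, 0.378, 0.101]]
side shelf_front []
scene media_bottle [[0.597, 0.302, 0.074]]
scene tip_box [[0.76, 0.211, 0.072]]
scene tube_rack [[0.467, 0.307, 0.064]]
scene shelf_front [[0.598, 0.303, 0.076]]Traceback (most recent call last):
  File "<stdin>", line 6, in <module>
    return _quantile_unchecked(
        a, q, axis, out, overwrite_input, method, keepdims, weights)
    return _ureduce(a,
                    func=_quantile_ureduce_func,
    ...<5 lines>...
                    overwrite_input=overwrite_input,
                    method=method)
    r = func(a, **kwargs)
    result = _quantile(arr,
                       quantiles=q,
    ...<2 lines>...
                       out=out,
                       weights=wgt)
    slices_having_nans = np.isnan(arr[-1, ...])
                                  ~~~^^^^^^^^^
IndexError: index -1 is out of bounds for axis 0 with size 0
```

View pics/c8.png

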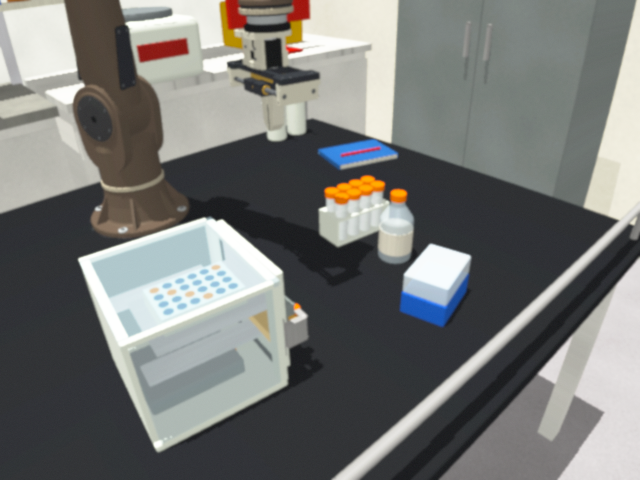

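View pics/s7.png

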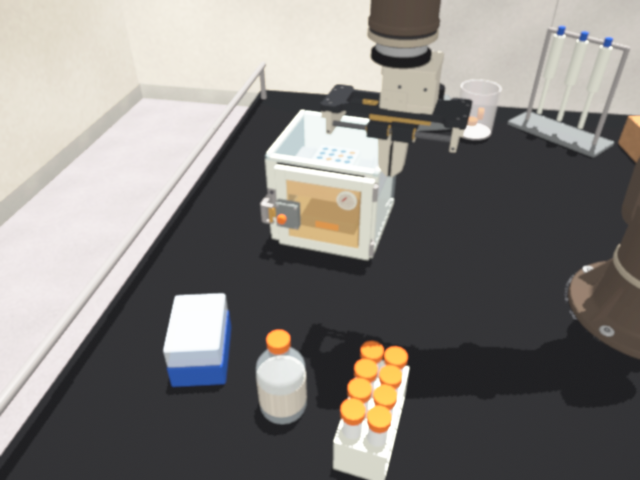

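The door holds still with the arm clear: about 0.018 rad on the second reading, 0.020 on the first. The bystanders have not moved. Handing in.

```bash
python3 -c "
from cell import workorder
print(workorder.sign_off())"
```

```text
the job is handed in; nothing more can be done
None
```

I slid the shelf home, shut the door until the tongue snapped in, and handed the job in at about 14 s. By my measurements everything is in place, but the interface gave no verdict.

- **Shelf:** I pushed it in about 44 mm with closed fingers. It then held against its stop under about 8.7 N without moving, with the lip about 1 mm proud of the frame.
- **Door:** I swept it shut along its arc from about 1.23 rad and pressed it over the keeper. The force peaked at about 16 N and dropped to nearly zero at the snap. I then pressed it to the hard stop with about 17 N and released it. The highest force I read was well under the 30 N limit.
- **Last checks:** With the arm clear, the door stayed at 0.020 and then 0.018 rad. The bystanders are where they started, to within 8 mm, about the detector's accuracy.

**Checks that were weaker or failed:**
- **Tongue:** it is hidden behind the keeper, so I judged it only from the knob. The knob is back within about 0–2 mm of its open-door position, which is at the edge of the 2 mm limit.
- **Door angle:** on release it rose from roughly −0.008 to 0.02 rad. That is the top of the stated latched range, but under 0.03.
- **Shelf behind the shut door:** the last depth check found no points, so the only later evidence is that it looks home through the roof.
- **Shelf detector:** its last hit was a false one on the bottle.

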